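# Light up, then hold a connector adaptor up to the inspection camera

### The job

First switch on the light of the small tilted inspection camera by pressing the round push button in front of it right down; then draw the longest and thickest of the three adaptors up out of the grey rack and hold it up to the camera, so that the camera looks squarely at its pins (the end that stood in the rack): adaptor in line with the camera's view, the pin end centred about 40 mm in front of the lens, camera untouched. Finish while still holding it there, steady in the gripper alone, with the other two adaptors still in the rack and everything else on the counter where it was.

Things in the scene. Friction and masses are not known exactly. Their poses are not given: they have to be found in the camera images.
- line_adaptor: The longest and thickest adaptor: smooth grey round barrel 19 mm in diameter, 95 mm long with the three pins (last 10 mm) at its lower end, 45 g, upright in the rack, its upper 59 mm standing out. Its y axis is its length, from the plain upper end to the pin end (down at the start). Origin half way along, 10 mm off the axis; the axis runs through the body's (0, y, 0.010). Grip it at any height.
- pin_end (a point): Centre of the tips of the long adaptor's pins, in the rack at the start: the end to be shown to the camera. Axes as the adaptor's.
- plain_end (a point): Centre of the long adaptor's other end (up at the start), 95 mm from pin_end. Axes as the adaptor's.
- rack: Fixed grey block 140 x 52 x 42 mm (its x, y, z), at any yaw. Origin: centre of its underside. Three upright bores in a row along its x at y = 0: at x = -45 mm (21.5 mm wide, 26 mm deep, and 10 mm more for the pins) the long adaptor, at +5 mm the plug adaptor, at +47 mm the short barrel.
- plug_adaptor: Bystander: black adaptor 67 mm long, 15 mm barrel, standing in the rack's middle bore with its thin plug up, top 41 mm above the rack. Origin half way along it, 7.5 mm off its axis.
- barrel: Bystander: short pale barrel connector 42 mm long, 14 mm in diameter, standing in the rack's end bore, top 16 mm above the rack. Origin half way along it, 7 mm off its axis.
- camera_foot: Fixed stand of the inspection camera: round dark foot 92 mm across with an aluminium fork, 86 mm high. Origin: centre of its underside. The camera head (cylinder 43 mm in diameter, 78 mm long, aluminium below, black on top, lens in its upper end) is pivoted in the fork 72 mm above the counter and leans from upright towards the foot's -x.
- lens (a point): Centre of the front rim of the camera head, 42 mm from the pivot, about 110 mm above the counter. Its z axis is the direction in which the camera looks: upwards, leaning 14 to 29 degrees towards the foot's -x (roughly towards the robot). The end to be shown belongs on this z axis, about 40 mm out, the adaptor lying along the axis.
- lamp_button (a joint): Travel of the spring push button that switches on the camera's light: 0 up, 0.006 m right down, which takes 5 N; it springs back.
- lamp_button_top (a point): Centre of the top of the push button: a plain steel disc 28 mm in diameter on a low black housing 44 mm across, its top 22 mm above the counter, in front of the camera on the robot's right (80 to 90 mm from the foot's centre along both its -x and its -y), pressed straight down. It moves with the button.
- camera_head (a joint): Lean of the camera head from upright, rad (0.25 to 0.5), held by a stiff friction joint. It is not to be moved.
- gaffer: Fixed bystander: wide roll of silver-grey tape, 99 x 97 x 48 mm, lying flat. Origin: centre of its underside.
- insulating_tape: Bystander: black roll of tape, 64 mm across, 19 mm high. Origin: centre of its underside.
- small_case: Bystander: flat grey card case 55 x 85 x 12 mm. Origin: centre of its underside.
- mug: Fixed bystander: white mug, 82 mm across (118 mm with its handle), 100 mm high. Origin: centre of its underside.
- cutters: Bystander: side cutters, 43 x 145 x 10 mm, lying flat. Origin: centre of its underside.
- pen: Bystander: marker pen, 17 x 135 x 16 mm, lying. Origin: centre of its underside.
- lotion: Fixed bystander: pump bottle 184 mm high, 49 x 78 mm. Origin: centre of its underside.
- washing_up: Fixed bystander: squeeze bottle 246 mm high, 52 x 81 mm. Origin: centre of its underside.
Mind the look-alikes: they are no part of the job. Several things have the shape of the line_adaptor; the one meant has the colours described above.

How it is judged:
On the way, in this order (a step that is already met when the one before it is completed fails the run):
1. the lamp button is pressed right down (value of joint lamp_button above 0.0045 m), for 0.05 s.
2. the long adaptor is in the gripper, drawn clear out of the rack (contact force between the fingers and line_adaptor above 0.5 N and contact force between line_adaptor and rack below 0.05 N and z of pin_end in the frame of rack above 0.05 m), for 0.2 s.
At the end, for the whole second after the job is handed in: Long adaptor at rest in the gripper alone; its pin end 25 to 55 mm out from the lens, within 10 mm of the view line in x and in y, the other end farther out, its length within 10 degrees of the view line; camera unmoved (8 mm), other adaptors within 15 mm, other things within 30 mm of their starts (contact force between the fingers and line_adaptor above 0.5 N and contact force between line_adaptor and rack below 0.05 N and z of pin_end in the frame of lens between 0.025 and 0.055 m and x of pin_end in the frame of lens between -0.01 and 0.01 m and y of pin_end in the frame of lens between -0.01 and 0.01 m and angle between the y axis of line_adaptor and the z axis of lens, either way round below 0.17 rad and z of plain_end in the frame of lens above 0.1 m and contact force between line_adaptor and camera_foot below 0.05 N and linear speed of line_adaptor below 0.02 m/s and angular speed of line_adaptor below 0.15 rad/s and distance of each of plug_adaptor, barrel from where it was at the start of the episode below 0.015 m and distance of lens from where it was at the start of the episode below 0.008 m and distance of each of insulating_tape, small_case, cutters, pen from where it was at the start of the episode below 0.03 m); the arm keeps its last pose, push and grip.
It fails at once if the camera is struck or turned (contact force between any of the arm, the fingers, line_adaptor and camera_foot above 2 N or distance of lens from where it was at the start of the episode above 0.008 m).
It fails at once if one of the other adaptors is pulled out or knocked (distance of any of plug_adaptor, barrel from where it was at the start of the episode above 0.015 m).
It fails at once if a bystander is pushed away (distance of any of insulating_tape, small_case, cutters, pen from where it was at the start of the episode above 0.03 m).
It also fails if it takes over 45 s, if anything falls off the work surface, if the arm or the gripper's body presses on something with over 40 N, if the wrist force passes 120 N, or if a joint passes its speed limit or range.

### The arm

A 6-joint arm with a two-finger parallel gripper is mounted at the origin on a cart in front of the work surface, level with it; the furniture and walls round the work are solid. World frame = base frame: x ahead of the robot, y to its left, z up, the work surface at z = 0. Lengths are in m, angles in rad, forces in N, time in s.
With the tool pointing down it reaches from about 0.375 to 0.975 m from the base axis. Payload 3.8 kg.
Tool frame: the origin (TCP) lies midway between the tips of the shut fingers; the grasp point (between the pads) lies 19 mm behind it; z points along the fingers, y is the line along which they close (so a half turn about z gives the same grasp; the last joint's range is limited). The gripper opens to 85 mm and grips with 20 to 120 N. Pads are 22 mm wide; open, the fingers measure 114 mm over their backs; the gripper's body (76 mm by 85 mm) begins 54 mm behind the grasp point. The pads swing forward as they close: fully open they stand 13 mm farther back than shut.
Start: joints at [1.238, 0.264, 1.604, -0, 1.274, -0.037], TCP at [0.197, 0.646, 0.211] pointing down, gripper open.
Joint ranges: [-2.63, 2.63], [-0.94, 2.18], [0.31, 2.57], [-1.31, 4.45], [0, 2.66], [-2.55, 2.55]. Speed limits (rad/s): [2.57, 2.57, 3.14, 3.14, 3.14, 3.14].

### API

Orientations are given as a rotation vector (axis times angle).
In Python, from workcell import bot gives the robot as it stands.
- The arm moves only by the tool step_arm, never from a script. Its argument "motion" is a list of rows, each a list of 5 numbers: the finger opening in cm, from 0 to 8.54, then the shift along the tool's x, y, z in cm, then the turn about the tool's z in degrees. In form: [[claw, dx, dy, dz, twist], ...]. A call has 1 to 20 rows; each row is the pose to reach, as a shift and turn from the pose commanded when the call began, along the tool's axes at that moment; what a row does not reach only later rows make up. A row lasts 1/10 s, in which the tool goes at most 50 mm and 8.59 degrees, less where a joint would pass 70% of its speed; a pose out of reach is approached as far as the arm can. A call with a gripper value outside its range is refused whole. The fingers move at their own pace and stop on an object; "force" is the grip in N (left out, the last holds). Time passes only in rows, so rows that repeat a pose let the fingers close. It gives the time, the measured TCP pose, the force, the opening and the grip force at its end, in the units of the state.
- bot.read_state(): the state, without advancing time (a new reading comes with each control period).
- bot.read_camera(name): name is "scene" or "top" or "wrist"; returns (picture, depth): 400x640x3 uint8, red, green, blue; 400x640 float32, m along the optical axis (not along the pixel's ray), 0 where there is no reading.
- bot.calibration(name): a dict with "mtx" (3x3 intrinsics, pixels), "origin" and "orientation" of the camera in the world; the wrist camera has in their place "T_tool_cam" (4x4, takes a point from camera to tool coordinates, whose origin is the TCP and whose axes are the flange's). Camera axes: x right, y up, looking along -z (the intrinsics and any distortion apply to the point x, -y, -z); pixel columns grow to the right and rows downward; lengths in m; the calibration is good to about 2 mm. The wrist camera is an equidistant fisheye: a pixel r from the principal point sees the ray r / f radians off the axis. A picture is of the moment at which its call begins: read the wrist's pose just before it. calibration takes no time and is no camera call.
- bot.finish_job(): hands the job in; it is judged then, once.
The state is a dict: "time": time; "q": joint angles; "joint_vel": joint speeds; "joint_torque": joint torques, N m; "tool_pos": TCP position; "tcp_rot": TCP orientation; "wrist_force": force on the tool from outside, world axes, zero at the start; "torque": the same for the moment, N m; "width": opening from 0.0 (shut) to 1.0 (fully open); "grip_force": force on a finger pad.
Only numpy, scipy, OpenCV 4.12 (cv2) and the standard library are available. Lean on these libraries where they do the work, as an engineer would, in place of code of your own. Each camera call takes 0.05 s, during which the arm holds its last target. There are 200 camera calls.

## Working session

There is one attempt and no reset: what is moved stays moved. The work goes in short steps, Python scripts to look and compute and a tool call to move; the robot and the scene stay as the last step left them, time stands still between calls to the robot, and variables do not carry over. Pictures are saved under pics/ and viewed, at most 14 in all, crops included, and the job is handed in when it is done.

Besides the shell and the picture viewer there is one more tool, called after ">>>" as a command line: name --pt "numbers of a row" for each row, then --argument value for the rest. step_arm: Moves the arm, as the interface text tells. Its arguments: {"type":"object","properties":{"motion":{"type":"array","items":{"type":"array","items":{"type":"number"}}},"force":{"type":"number"}},"required":["motion"]}

```bash
mkdir -p pics
cat > h.py <<'E'
import numpy as np, cv2
from scipy.spatial.transform import Rotation as R
from workcell import bot
def rot(o):
    o=np.array(o,float); return o if o.shape==(3,3) else (R.from_rotvec(o).as_matrix() if o.size==3 else R.from_quat(o).as_matrix())
def save(n,im): cv2.imwrite(f'pics/{n}.png',im[...,::-1])
def cloud(name,d):
    c=bot.calibration(name);K=np.array(c['mtx']);v,u=np.indices(d.shape)
    p=np.stack([(u-K[0,2])/K[0,0]*d,-(v-K[1,2])/K[1,1]*d,-d],-1)
    return p@rot(c['orientation']).T+np.array(c['origin'])
E
python3 - <<'E'
from h import *
for n in ('scene','top','wrist'):
    s=bot.read_state(); im,d=bot.read_camera(n); save(n+'0',im); np.savez(f'{n}0.npz',im=im,d=d,pos=s['tool_pos'],rot=s['tcp_rot'])
    print(n,bot.calibration(n),d.min(),d.max())
print(bot.read_state())
E
```

```text
scene {'mtx': array([[498.62188835,   0.        , 317.42923311],
       [  0.        , 498.62188835, 199.61580764],
       [  0.        ,   0.        ,   1.        ]]), 'origin': array([ 0.13167314, -0.50910471,  1.03922339]), 'orientation': array([ 0.67529936, -0.19121615, -0.58430007])} 0.0 2.1846833
top {'mtx': array([[363.20014832,   0.        , 319.93061647],
       [  0.        , 363.20014832, 203.70339526],
       [  0.        ,   0.        ,   1.        ]]), 'origin': array([0.49041029, 0.16244092, 1.06566707]), 'orientation': array([ 0.04867462, -0.04248742, -1.54820688])} 0.0 1.9823091
wrist {'mtx': array([[309.70691629,   0.        , 322.40744833],
       [  0.        , 309.70691629, 201.01272565],
       [  0.        ,   0.        ,   1.        ]]), 'T_tool_cam': array([[ 5.01077859e-04,  9.51026665e-01,  3.09108447e-01,
         7.96586408e-02],
       [ 9.99999760e-01, -6.24236667e-04,  2.99532341e-04,
        -3.80855013e-04],
       [ 4.77820070e-04,  3.09108223e-01, -9.51026749e-01,
        -1.63664902e-01],
       [ 0.00000000e+00,  0.00000000e+00,  0.00000000e+00,
         1.00000000e+00]])} 0.0 1.431312
{'time': 0.15, 'q': array([ 1.23808836e+00,  2.64421806e-01,  1.60484386e+00, -2.76099382e-05,
        1.27361731e+00, -3.68874038e-02]), 'joint_vel': array([ 6.14692795e-04,  2.33377083e-03,  1.06917819e-03,  9.81719852e-05,
        5.53591493e-04, -1.19249559e-03]), 'joint_torque': array([-6.64654090e-04, -5.14479733e+01, -3.66257536e+01, -1.28980180e-03,
        5.39645925e-02,  4.50975722e-04]), 'tool_pos': array([0.19663558, 0.6452549 , 0.20987162]), 'tcp_rot': array([-4.62937601e-01, -3.10708264e+00,  1.99980393e-03]), 'wrist_force': array([ 0.53477328,  0.84020053, -0.72819974]), 'torque': array([-0.03589181,  0.02550766, -0.00257759]), 'grip_force': 0.05294151706038974, 'width': 0.9990584101313683}
```

View pics/scene0.png

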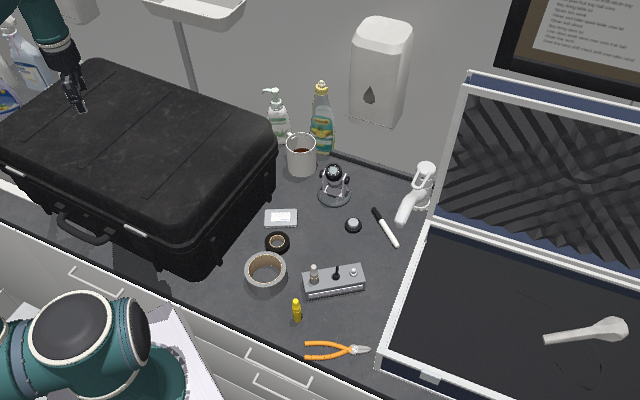

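View pics/top0.png

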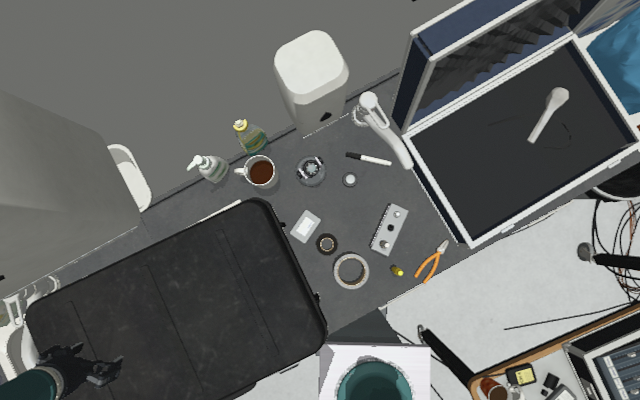

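The scene view shows the camera at about (335,180), the button at (353,225) and the rack at (335,280) with the long adaptor at its left end, (314,272). There is also a yellow look-alike at (296,310). In the top view the camera is at (310,170), the button at (350,180) and the rack at (389,230).

Run:
```python
from h import *
z=np.load('top0.npz');P=cloud('top',z['d'])
print('counter',np.median(P[255:265,310:325].reshape(-1,3),0))
for n,(u0,u1,v0,v1,h) in dict(rack=(365,415,200,258,.035),rackhi=(365,415,200,258,.055),btn=(340,360,170,190,.012),cam=(290,330,150,190,.06),camtop=(290,330,150,190,.09),mug=(240,280,152,190,.05),faucet=(345,415,90,170,.05),gaffer=(330,372,250,290,.03)).items():
    p=P[v0:v1,u0:u1].reshape(-1,3);p=p[(p[:,2]>h)&(p[:,2]<.5)]
    print(n,len(p),p.mean(0).round(3),p.min(0).round(3),p.max(0).round(3))
zs=np.load('scene0.npz');S=cloud('scene',zs['d'])
for n,(u0,u1,v0,v1,h) in dict(rack=(298,370,258,305,.038),adp=(305,322,258,290,.055),btn=(343,364,214,236,.015),cam=(315,355,160,210,.05),case=(430,470,60,260,0.0)).items():
    p=S[v0:v1,u0:u1].reshape(-1,3);p=p[(p[:,2]>h)]
    print(n,len(p),p.mean(0).round(3),p.min(0).round(3),p.max(0).round(3))
print('suitcase top',P[240,270:330:6].round(3))
print('case', P[215,440:475:5].round(3), P[110:170:10,410].round(3))
c=[cv2.resize(z['im'][140:270,270:430],None,fx=3.5,fy=3.5,interpolation=cv2.INTER_CUBIC)]
save('c0',c[0])
```

```text
counter [ 0.38956143  0.17221293 -0.00084951]
rack 917 [ 0.483 -0.028  0.044] [ 0.41  -0.079  0.035] [0.556 0.021 0.104]
rackhi 69 [ 0.461 -0.016  0.082] [ 0.434 -0.05   0.056] [ 0.531 -0.001  0.104]
btn 99 [0.626 0.084 0.019] [0.605 0.064 0.012] [0.646 0.102 0.026]
cam 313 [0.645 0.196 0.098] [0.62  0.164 0.061] [0.677 0.235 0.119]
camtop 209 [0.642 0.194 0.108] [0.622 0.174 0.092] [0.665 0.215 0.119]
mug 356 [0.638 0.34  0.082] [0.593 0.292 0.05 ] [0.691 0.387 0.102]
faucet 2580 [ 0.756 -0.013  0.148] [ 0.636 -0.095  0.05 ] [0.844 0.123 0.396]
gaffer 438 [0.364 0.078 0.046] [0.317 0.029 0.03 ] [0.413 0.127 0.051]
rack 1321 [ 0.476 -0.036  0.057] [ 0.132 -0.509  0.038] [0.557 0.021 1.039]
adp 122 [ 0.436 -0.02   0.092] [ 0.132 -0.509  0.055] [ 0.449 -0.006  1.039]
btn 111 [0.61  0.063 0.05 ] [ 0.132 -0.509  0.015] [0.642 0.1   1.039]
cam 494 [0.634 0.178 0.106] [ 0.132 -0.509  0.05 ] [0.678 0.229 1.039]
case 7997 [ 0.814 -0.019  0.217] [ 0.132 -0.509  0.   ] [0.904 0.132 1.039]
suitcase top [[ 0.454  0.278  0.239]
 [ 0.454  0.265  0.235]
 [ 0.452  0.255  0.195]
 [ 0.444  0.258 -0.   ]
 [ 0.445  0.241  0.001]
 [ 0.445  0.223  0.011]
 [ 0.446  0.205  0.013]
 [ 0.446  0.188  0.001]
 [ 0.447  0.17   0.018]
 [ 0.446  0.153 -0.003]]
case [[ 0.527 -0.183  0.006]
 [ 0.526 -0.185  0.045]
 [ 0.525 -0.183  0.089]
 [ 0.525 -0.196  0.091]
 [ 0.526 -0.223  0.055]
 [ 0.527 -0.236  0.057]
 [ 0.527 -0.25   0.055]] [[ 0.758 -0.036  0.245]
 [ 0.756 -0.053  0.174]
 [ 0.754 -0.074  0.088]
 [ 0.734 -0.082  0.057]
 [ 0.698 -0.074  0.09 ]
 [ 0.657 -0.056  0.165]]
```

View pics/c0.png

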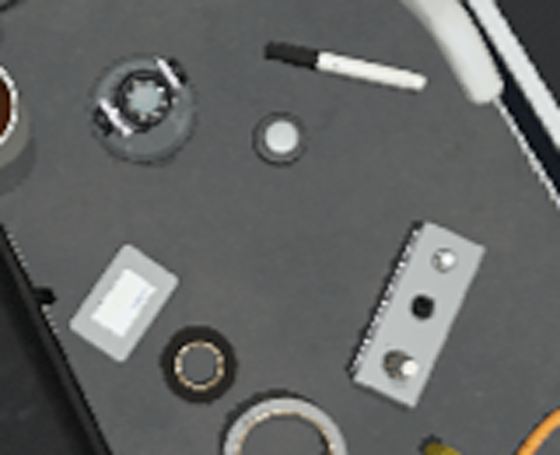

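The crop shows the button at about (281,137), the camera lens at (147,97), and the rack with the long adaptor at (400,365), the plug at (422,307) and the barrel at (444,258). I'll lift first, then travel to look with the wrist camera.

>>> step_arm --pt "0 0 0 -5 0" --pt "0 0 0 -10 0" --pt "0 0 0 -15 0" --pt "0 0 0 -20 0" --pt "0 -4 -4 -20 0" --pt "0 -8 -8 -20 0" --pt "0 -11 -11 -20 0" --pt "0 -14 -14 -20 0" --pt "0 -18 -17 -20 0" --pt "0 -22 -21 -20 0" --pt "0 -25 -24 -20 0" --pt "0 -29 -28 -20 0" --pt "0 -33 -32 -20 0" --pt "0 -37 -36 -20 0" --pt "0 -41 -40 -20 0" --pt "0 -45 -44 -20 0" --pt "0 -48 -47 -20 4" --pt "0 -48 -47 -17 8" --pt "0 -48 -47 -13 8" --pt "0 -48 -47 -11 8"

```text
time: 2.15
tool_pos: [0.5174, 0.0547, 0.3163]
tcp_rot: [-0.681, -3.061, 0.002]
wrist_force: [-0.9, 0.5, -2.5]
width: 0.004
grip_force: 0.0
```

>>> step_arm --pt "0 0 0 0 0" --pt "0 0 0 0 0" --pt "0 0 0 0 0"

```text
time: 2.45
tool_pos: [0.5198, 0.0565, 0.3227]
tcp_rot: [0.677, 3.065, 0.001]
wrist_force: [0.3, 0.3, -0.4]
width: -0.002
grip_force: 0.0
```

```bash
cat >> h.py <<'E'
def grab(tag):
    s=bot.read_state(); im,d=bot.read_camera('wrist'); np.savez(tag+'.npz',im=im,d=d,pos=s['tool_pos'],rot=s['tcp_rot']); save(tag,im); return im,d
def wpose(z):
    T=np.array(bot.calibration('wrist')['T_tool_cam']); Rt=R.from_rotvec(z['rot']).as_matrix()
    return Rt@T[:3,:3], Rt@T[:3,3]+z['pos']
def wray(z,uv):
    K=np.array(bot.calibration('wrist')['mtx']); uv=np.asarray(uv,float)
    a=(uv-K[:2,2])/K[0,0]; r=np.linalg.norm(a,axis=-1,keepdims=True)+1e-9
    ray=np.concatenate([a[...,:1]/r*np.sin(r),-a[...,1:]/r*np.sin(r),-np.cos(r)],-1)
    Rc,o=wpose(z); return o,ray@Rc.T
def wproj(z,p):
    K=np.array(bot.calibration('wrist')['mtx']); Rc,o=wpose(z); c=(np.asarray(p,float)-o)@Rc
    t=np.arctan2(np.hypot(c[...,0],c[...,1]),-c[...,2]); h=np.hypot(c[...,0],c[...,1])
    return np.stack([K[0,2]+K[0,0]*t*c[...,0]/h,K[1,2]-K[0,0]*t*c[...,1]/h],-1)
def wcloud(z):
    v,u=np.indices(z['d'].shape); o,r=wray(z,np.stack([u,v],-1)); Rc,_=wpose(z)
    return o+r*(z['d']/-(r@Rc)[...,2])[...,None]
def plane(z,uv,h):
    o,r=wray(z,uv); return o+r*((h-o[2])/r[...,2:])
E
python3 -c "
from h import *
grab('w1')"
```

```text
(no output)
```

View pics/w1.png

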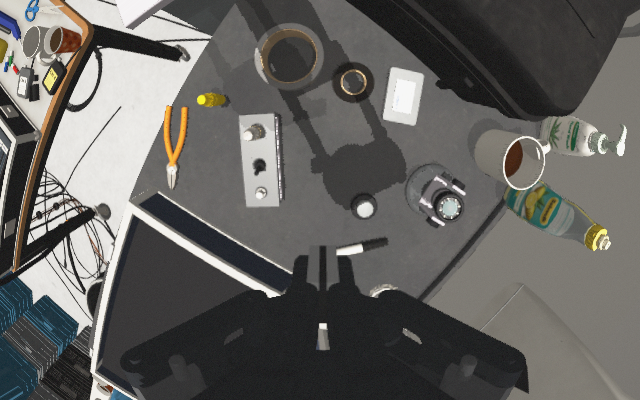

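The wrist view shows the rack around (258,160) with the grey adaptor's top near (251,130), the button at (363,207) and the tilted camera's lens at (449,205). The cutters are near (175,150).

Run:
```python
from h import *
z=np.load('w1.npz');im=z['im'];P=wcloud(z)
print('counter z',np.median(P[170:200,290:320,2]))
g=cv2.cvtColor(im,cv2.COLOR_RGB2GRAY)
def blob(box,th,hsvs=None):
    u0,u1,v0,v1=box;m=(g[v0:v1,u0:u1]>th).astype(np.uint8);n,l,st,c=cv2.connectedComponentsWithStats(m)
    i=1+np.argmax(st[1:,4]);return c[i]+[u0,v0],st[i],l==i
c,st,m=blob((350,380,192,222),150);print('btn',c,st,plane(z,c,.022),np.median(P[192:222,350:380][m],0))
# rack top
Q=P[100:220,225:300].reshape(-1,3);t=Q[(abs(Q[:,2]-.042)<.004)]
rect=cv2.minAreaRect((t[:,:2]*1000).astype(np.float32));print('rack',rect,np.median(t[:,2]))
# highs on rack
for h in (.05,.06,.075,.09):
    q=Q[(Q[:,2]>h)];print(h,len(q),q.mean(0).round(4),q.max(0).round(3))
# camera head
box=P[160:235,400:475].reshape(-1,3);
for lo,hi in ((.002,.02),(.085,.1),(.1,.11),(.11,.13)):
    q=box[(box[:,2]>lo)&(box[:,2]<hi)];print(lo,len(q),q.mean(0).round(4),q.min(0).round(3),q.max(0).round(3))
big=np.hstack([cv2.resize(im[160:240,400:480],None,fx=5,fy=5,interpolation=cv2.INTER_CUBIC),cv2.resize(im[100:220,220:300],(400,600),interpolation=cv2.INTER_CUBIC)[:400]])
save('c1',big)
```

```text
counter z 0.0005191513007847537
btn [364.76683938 209.32642487] [  7  10  16  16 193] [0.62656321 0.08157828 0.022     ] [0.62636874 0.0816709  0.0224257 ]
rack ((484.12548828125, -30.897735595703125), (52.98203659057617, 141.3872833251953), 66.59114074707031) 0.04252179889778504
0.05 350 [ 0.4598 -0.0057  0.125 ] [0.531 0.09  0.486]
0.06 283 [0.4495 0.0017 0.1412] [0.527 0.09  0.486]
0.075 241 [0.4479 0.0043 0.1539] [0.496 0.09  0.486]
0.09 154 [0.4437 0.014  0.195 ] [0.451 0.09  0.486]
0.002 1542 [0.6387 0.1916 0.0121] [0.585 0.122 0.002] [0.768 0.287 0.02 ]
0.085 113 [0.6386 0.1905 0.0897] [0.622 0.168 0.085] [0.676 0.227 0.1  ]
0.1 420 [0.6361 0.1882 0.1066] [0.62  0.171 0.1  ] [0.659 0.212 0.11 ]
0.11 275 [0.6464 0.1956 0.113 ] [0.624 0.173 0.11 ] [0.659 0.212 0.119]
```

View pics/c1.png

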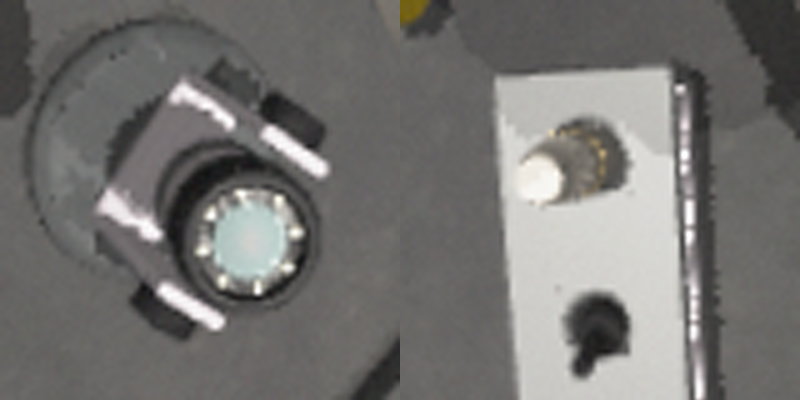

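The left half of the crop shows the camera head's dark rim and pale lens, centred near (248,235). The right half shows the adaptor leaning by parallax, its bright plain end at (540,180). Next I'll fit the lens plane and the axes.

```bash
cat > lens.py <<'E'
from h import *
def lens(P,d,c=(.637,.190)):
    p=P[(d>0)&(np.linalg.norm(P[...,:2]-c,axis=-1)<.032)&(P[...,2]>.092)&(P[...,2]<.13)]
    rng=np.random.default_rng(0);best=None
    for _ in range(300):
        a=p[rng.choice(len(p),3,False)];n=np.cross(a[1]-a[0],a[2]-a[0]);l=np.linalg.norm(n)
        if l<1e-5: continue
        n/=l; n*=np.sign(n[2])
        if n[2]<.8: continue
        k=abs((p-a[0])@n)<.0015
        if best is None or k.sum()>best.sum(): best=k
    q=p[best];c0=q.mean(0);n=np.linalg.svd(q-c0)[2][2];n*=np.sign(n[2])
    e=np.cross(n,[0,1,0]);e/=np.linalg.norm(e);f=np.cross(n,e);uv=np.stack([(q-c0)@e,(q-c0)@f],1)
    (cx,cy),r=cv2.minEnclosingCircle((uv*1e3).astype(np.float32))
    C=c0+e*cx/1e3+f*cy/1e3
    print('lens',len(p),len(q),C.round(4),'r',r,'n',n.round(3),'lean',np.degrees(np.arccos(n[2])),'az',np.degrees(np.arctan2(n[1],n[0])))
    return C,n
E
python3 - <<'E'
from lens import *
z=np.load('w1.npz');P=wcloud(z);lens(P,z['d'])
for n in('top','scene'):
    t=np.load(n+'0.npz');lens(cloud(n,t['d']),t['d'])
    
t=np.load('top0.npz')
for PP,dd in((P,z['d']),(cloud('top',t['d']),t['d'])):
    f=PP[(dd>0)&(np.linalg.norm(PP[...,:2]-[.65,.197],axis=-1)<.06)&(PP[...,2]>.0045)&(PP[...,2]<.03)]
    print('foot',len(f),cv2.minEnclosingCircle((f[:,:2]*1e3).astype(np.float32)),np.percentile(f[:,2],[5,50,95]))
    a=PP[(dd>0)&(np.linalg.norm(PP[...,:2]-[.443,-.013],axis=-1)<.025)&(PP[...,2]>.048)&(PP[...,2]<.12)]
    print('adp',len(a),a.mean(0)); 
    for lo in(.05,.07,.098): b=a[(a[:,2]>lo)&(a[:,2]<lo+.02)];print(lo,len(b),b.mean(0).round(4),b.min(0).round(4),b.max(0).round(4))
E
```

```text
lens 727 312 [0.6402 0.1912 0.1087] r 21.11893081665039 n [-0.402 -0.145  0.904] lean 25.278117486563943 az -160.1166680981241
lens 209 77 [0.6419 0.1936 0.1079] r 20.724498748779297 n [-0.083 -0.01   0.996] lean 4.8216926779299945 az -173.09456882431226
lens 236 74 [0.6402 0.1912 0.1122] r 20.879051208496094 n [-0.344 -0.157  0.926] lean 22.201774759907604 az -155.4512224658859
foot 1443 ((649.6699829101562, 197.4713592529297), 46.54888153076172) [0.00759817 0.01240098 0.01869795]
adp 225 [ 0.44266985 -0.00846508  0.08741213]
0.05 33 [ 0.4425 -0.0051  0.0623] [ 0.4328 -0.0114  0.0515] [ 0.4516 -0.0026  0.0699]
0.07 74 [ 0.443  -0.0064  0.0806] [ 0.4332 -0.0148  0.0716] [ 0.452  -0.0026  0.0899]
0.098 85 [ 0.4427 -0.0119  0.1012] [ 0.4361 -0.0182  0.0981] [ 0.4499 -0.0059  0.1033]
foot 423 ((648.9719848632812, 197.81277465820312), 46.215721130371094) [0.00592183 0.0105462  0.01509056]
adp 54 [ 0.44290238 -0.00739994  0.08618337]
0.05 6 [ 0.442  -0.0035  0.0606] [ 0.4336 -0.0058  0.0531] [ 0.45   -0.0016  0.065 ]
0.07 17 [ 0.4436 -0.0053  0.0783] [ 0.4346 -0.0149  0.0706] [ 0.4507 -0.0014  0.0877]
0.098 19 [ 0.4416 -0.0105  0.1005] [ 0.4358 -0.0154  0.0984] [ 0.4465 -0.0047  0.1036]
```

>>> step_arm --pt "0 -3 2 0 0" --pt "0 -6 5 0 0" --pt "0 -8.6 6.8 4 0" --pt "0 -8.6 6.8 9 0" --pt "0 -8.6 6.8 14 0" --pt "0 -8.6 6.8 19 0" --pt "0 -8.6 6.8 23 0" --pt "0 -8.6 6.8 26 0" --pt "0 -8.6 6.8 28 0" --pt "0 -8.6 6.8 28 0" --pt "0 -8.6 6.8 28 0"

```text
time: 3.6
tool_pos: [0.6268, 0.082, 0.042]
tcp_rot: [0.678, 3.066, 0.001]
wrist_force: [0.8, 0.9, -0.1]
width: -0.001
grip_force: 0.0
```

>>> step_arm --pt "0 0 0 1 0" --pt "0 0 0 1.6 0" --pt "0 0 0 2 0" --pt "0 0 0 2.3 0" --pt "0 0 0 2.5 0" --pt "0 0 0 2.6 0" --pt "0 0 0 2.6 0" --pt "0 0 0 2.6 0"

```text
time: 4.4
tool_pos: [0.6257, 0.0815, 0.0148]
tcp_rot: [0.679, 3.067, 0.0]
wrist_force: [-0.5, 0.8, -1.5]
width: 0.001
grip_force: 0.0
```

>>> step_arm --pt "0 0 0 0.1 0" --pt "0 0 0 0.2 0" --pt "0 0 0 0.2 0" --pt "0 0 0 0.2 0"

```text
time: 4.8
tool_pos: [0.6255, 0.0815, 0.0126]
tcp_rot: [-0.679, -3.067, 0.0]
wrist_force: [-0.6, -0.4, -1.1]
width: 0.003
grip_force: 0.0
```

Run:
```python
from h import *
print(bot.read_state()['wrist_force'])
im,d=bot.read_camera('scene');im0=np.load('scene0.npz')['im'];d0=np.load('scene0.npz')['d']
save('s1',np.hstack([cv2.resize(i[150:270,290:410],(400,400),interpolation=cv2.INTER_CUBIC) for i in(im0,im)]))
```

```text
[-0.56660908 -0.39050041 -1.11176074]
```

View pics/s1.png

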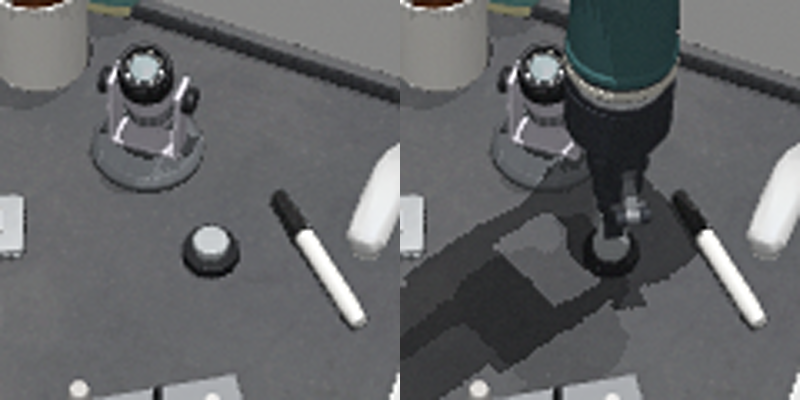

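>>> step_arm --pt "0 0 0 0.1 0" --pt "0 0 0 0.2 0" --pt "0 0 0 0.2 0" --pt "0 0 0 0.2 0"

```text
time: 5.25
tool_pos: [0.6255, 0.0815, 0.0106]
tcp_rot: [-0.679, -3.067, 0.0]
wrist_force: [0.0, -0.6, -0.7]
width: -0.0
grip_force: 0.0
```

>>> step_arm --pt "0 0 0 0.1 0" --pt "0 0 0 0.2 0" --pt "0 0 0 0.2 0" --pt "0 0 0 0.2 0"

```text
time: 5.65
tool_pos: [0.6255, 0.0816, 0.0086]
tcp_rot: [-0.679, -3.067, 0.0]
wrist_force: [-0.4, -0.2, -1.3]
width: 0.002
grip_force: 0.0
```

Run:
```python
from h import *
grab('w2');z=np.load('w2.npz');P=wcloud(z);im=z['im']
print(z['pos'],wproj(z,np.array([z['pos'],[.6265,.0816,.022],[.6497,.1975,.011]])))
save('c2',cv2.resize(im[190:310,250:400],(750,600)))
s=bot.read_state();print(s['wrist_force'],s['torque'],s['joint_torque'])
```

```text
[0.62548804 0.08155462 0.00859366] [[323.21286003 243.86490118]
 [324.110489   255.98595689]
 [507.97325721 201.47107813]]
[-0.30197527  0.66045536 -0.96189545] [-0.06721381  0.03854113 -0.0190196 ] [ 3.83858423e-05 -5.06966507e+01 -3.01217115e+01 -2.13359353e-04
  3.98458389e-03 -3.00021691e-05]
```

View pics/c2.png

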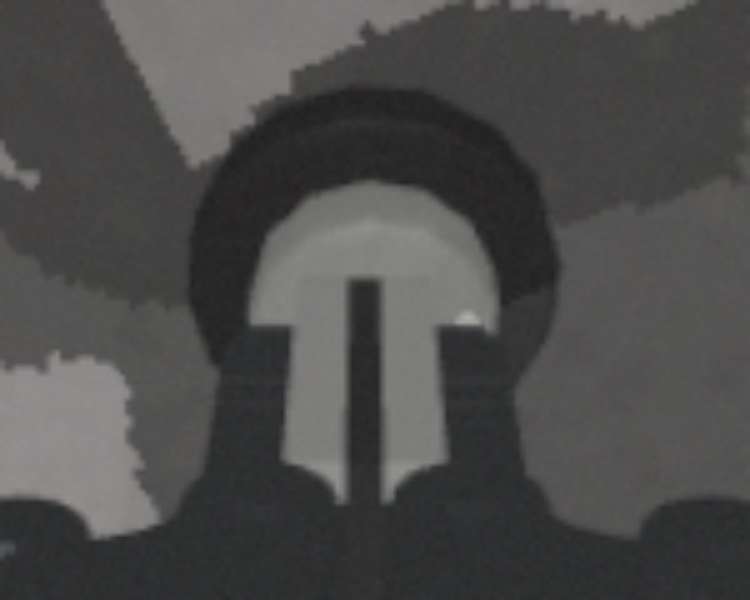

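The fingertips (near crop row 280) sit over the steel disc inside its black housing, but the force reads near zero. I'll check the heights.

Run:
```python
from h import *
z=np.load('w2.npz');P=wcloud(z)
for v in range(200,292,5): print(v,[tuple((P[v,u]*1000).round(0).astype(int)) for u in (310,318,323,332,340)])
```

```text
200 [(np.int64(600), np.int64(85), np.int64(1)), (np.int64(602), np.int64(89), np.int64(0)), (np.int64(603), np.int64(92), np.int64(1)), (np.int64(606), np.int64(96), np.int64(0)), (np.int64(608), np.int64(101), np.int64(0))]
205 [(np.int64(603), np.int64(84), np.int64(1)), (np.int64(605), np.int64(88), np.int64(0)), (np.int64(607), np.int64(90), np.int64(-1)), (np.int64(609), np.int64(95), np.int64(0)), (np.int64(610), np.int64(99), np.int64(1))]
210 [(np.int64(605), np.int64(83), np.int64(4)), (np.int64(606), np.int64(88), np.int64(7)), (np.int64(607), np.int64(90), np.int64(7)), (np.int64(609), np.int64(95), np.int64(7)), (np.int64(613), np.int64(98), np.int64(1))]
215 [(np.int64(605), np.int64(83), np.int64(12)), (np.int64(607), np.int64(87), np.int64(12)), (np.int64(608), np.int64(89), np.int64(11)), (np.int64(610), np.int64(94), np.int64(13)), (np.int64(612), np.int64(98), np.int64(10))]
220 [(np.int64(607), np.int64(82), np.int64(13)), (np.int64(609), np.int64(86), np.int64(12)), (np.int64(610), np.int64(88), np.int64(13)), (np.int64(612), np.int64(93), np.int64(13)), (np.int6
[... 2556 characters left out ...]
nt64(55))]
280 [(np.int64(614), np.int64(81), np.int64(64)), (np.int64(614), np.int64(84), np.int64(66)), (np.int64(615), np.int64(86), np.int64(65)), (np.int64(617), np.int64(89), np.int64(65)), (np.int64(622), np.int64(91), np.int64(58))]
285 [(np.int64(612), np.int64(82), np.int64(71)), (np.int64(615), np.int64(84), np.int64(67)), (np.int64(616), np.int64(86), np.int64(68)), (np.int64(615), np.int64(90), np.int64(72)), (np.int64(615), np.int64(93), np.int64(73))]
290 [(np.int64(612), np.int64(82), np.int64(75)), (np.int64(618), np.int64(83), np.int64(67)), (np.int64(619), np.int64(85), np.int64(67)), (np.int64(616), np.int64(90), np.int64(74)), (np.int64(616), np.int64(93), np.int64(76))]
```

>>> step_arm --pt "0 0 0 0.2 0" --pt "0 0 0 0.4 0" --pt "0 0 0 0.4 0" --pt "0 0 0 0.4 0"

```text
time: 6.1
tool_pos: [0.6254, 0.0815, 0.0045]
tcp_rot: [-0.678, -3.067, 0.0]
wrist_force: [0.2, 0.2, -1.7]
width: -0.0
grip_force: 0.0
```

>>> step_arm --pt "0 0 0 0.2 0" --pt "0 0 0 0.4 0" --pt "0 0 0 0.4 0" --pt "0 0 0 0.4 0"

```text
time: 6.5
tool_pos: [0.6257, 0.0816, 0.0009]
tcp_rot: [0.679, 3.067, 0.0]
wrist_force: [-0.4, 0.5, 0.3]
width: 0.001
grip_force: 0.8
```

>>> step_arm --pt "0 0 0 0.1 0" --pt "0 0 0 0.2 0" --pt "0 0 0 0.2 0" --pt "0 0 0 0.2 0"

```text
time: 6.9
tool_pos: [0.6258, 0.0816, -0.0011]
tcp_rot: [0.678, 3.067, 0.0]
wrist_force: [-0.1, 0.1, 1.2]
width: -0.0
grip_force: 1.4
```

>>> step_arm --pt "0 0 0 0.2 0" --pt "0 0 0 0.3 0" --pt "0 0 0 0.4 0" --pt "0 0 0 0.4 0" --pt "0 0 0 0.4 0"

```text
time: 7.4
tool_pos: [0.6258, 0.0816, -0.0045]
tcp_rot: [0.678, 3.067, 0.0]
wrist_force: [-1.4, -0.4, 6.6]
width: 0.002
grip_force: 3.8
```

>>> step_arm --pt "0 0 0 0.1 0" --pt "0 0 0 0.2 0" --pt "0 0 0 0.2 0" --pt "0 0 0 0.2 0"

```text
time: 7.8
tool_pos: [0.6259, 0.0816, -0.0048]
tcp_rot: [0.678, 3.067, 0.0]
wrist_force: [-6.7, -0.8, 16.9]
width: -0.0
grip_force: 8.9
```

Run:
```python
from h import *
grab('w3');z=np.load('w3.npz');P=wcloud(z)
for v in range(220,256,4): print(v,(P[v,[312,318,328,334,342]]*1000).round(0).astype(int).tolist())
print(z['pos'],bot.read_state()['wrist_force'])
```

```text
220 [[605, 85, 8], [605, 88, 12], [608, 93, 10], [610, 95, 9], [613, 99, 5]]
224 [[606, 85, 12], [607, 87, 12], [609, 92, 13], [611, 95, 12], [613, 98, 10]]
228 [[608, 84, 12], [609, 86, 12], [611, 91, 12], [612, 94, 14], [614, 98, 12]]
232 [[610, 83, 13], [611, 86, 13], [613, 90, 13], [615, 93, 12], [616, 97, 13]]
236 [[612, 82, 13], [613, 84, 12], [615, 89, 13], [617, 92, 12], [618, 96, 12]]
240 [[613, 81, 14], [614, 84, 15], [616, 89, 15], [617, 92, 15], [620, 95, 13]]
244 [[614, 81, 16], [616, 83, 16], [618, 88, 17], [619, 91, 16], [622, 94, 14]]
248 [[614, 81, 23], [615, 84, 22], [617, 88, 23], [618, 91, 23], [623, 94, 17]]
252 [[614, 81, 26], [615, 84, 27], [617, 88, 27], [618, 91, 27], [625, 93, 17]]
[ 0.62587727  0.08159915 -0.00477137] [-6.78722443 -1.2054318  16.9068335 ]
```

Button bottomed at 17 N (its top now measures 16 mm), and the fingertips turn out to be about 21 mm above the reported TCP. I'll lift off and look at the lens again.

>>> step_arm --pt "0 0 0 -2 0" --pt "0 0 0 -6 0" --pt "0 0 0 -11 0" --pt "0 0 0 -16 0" --pt "0 0 0 -21 0" --pt "0 0 0 -25 0" --pt "0 0 0 -26 0" --pt "0 0 0 -26 0" --pt "0 0 0 -26 0" --pt "0 0 0 -26 0"

```text
time: 8.85
tool_pos: [0.6237, 0.0813, 0.2487]
tcp_rot: [-0.677, -3.062, 0.003]
wrist_force: [-0.3, 1.0, -1.4]
width: -0.001
grip_force: 0.0
```

```bash
cat >> lens.py <<'E'
def rim(z,c=(.640,.191)):
    P=wcloud(z);d=z['d']
    m=(d>0)&(np.linalg.norm(P[...,:2]-c,axis=-1)<.034)&(P[...,2]>.093)&(P[...,2]<.13)
    m=m.astype(np.uint8);n,l,st,cc=cv2.connectedComponentsWithStats(m);i=1+np.argmax(st[1:,4]);m=(l==i).astype(np.uint8)
    cn=max(cv2.findContours(m,0,cv2.CHAIN_APPROX_NONE)[0],key=len);el=cv2.fitEllipse(cn)
    ring=m-cv2.erode(m,np.ones((3,3)),iterations=max(2,int(el[1][0]/2*.22))); ring=cv2.bitwise_and(ring,cv2.erode(m,np.ones((3,3))))
    q=P[ring>0]
    for _ in range(5):
        c0=q.mean(0);n=np.linalg.svd(q-c0)[2][2];n*=np.sign(n[2]);r=abs((q-c0)@n);q=q[r<max(.0015,2.5*np.median(r))]
    o,ry=wray(z,np.array(el[0]));C=o+ry*(((c0-o)@n)/(ry@n))
    print('ell',np.round(el[0],1),np.round(el[1],1),'C',C.round(4),'lean',np.degrees(np.arccos(n[2])).round(1),'az',np.degrees(np.arctan2(n[1],n[0])).round(1),len(q))
    return C,n
def fork(P,d):
    q=P[(d>0)&(np.linalg.norm(P[...,:2]-[.6497,.1975],axis=-1)<.05)&(P[...,2]>.078)&(P[...,2]<.09)]
    q=q[np.linalg.norm(q[:,:2]-[.64,.191],axis=-1)>.0235]
    u=(q[:,:2]-[.6497,.1975]);a=np.degrees(np.arctan2(u[:,1],u[:,0]))
    print('fork',len(q),np.histogram(a,np.arange(-180,181,20)))
E
python3 - <<'E'
from lens import *
grab('w4')
for t in('w1','w4'):
    z=np.load(t+'.npz');print(z['pos']);rim(z);P=wcloud(z);fork(P,z['d'])
    f=P[(z['d']>0)&(np.linalg.norm(P[...,:2]-[.65,.197],axis=-1)<.06)&(P[...,2]>.0045)&(P[...,2]<.03)]
    print('foot',cv2.minEnclosingCircle((f[:,:2]*1e3).astype(np.float32)))
E
```

```text
[0.5198052  0.05648407 0.32272009]
ell [448.6 206.7] [29.2 30. ] C [0.6392 0.1907 0.1094] lean 19.6 az -145.2 250
fork 244 (array([ 0,  0,  0,  0,  1, 54, 52, 12,  0,  0,  0,  0,  0,  0, 30, 69, 26,
        0]), array([-180, -160, -140, -120, -100,  -80,  -60,  -40,  -20,    0,   20,
         40,   60,   80,  100,  120,  140,  160,  180]))
foot ((649.6666870117188, 197.4674072265625), 46.54887771606445)
[0.62367992 0.08132796 0.24871199]
ell [427.2 156.1] [38.6 40.3] C [0.6406 0.1904 0.1109] lean 15.5 az -142.3 558
fork 425 (array([  0,   0,   0,   0,   5,  90, 102,  17,   0,   0,   0,   0,   0,
         0,  59, 118,  34,   0]), array([-180, -160, -140, -120, -100,  -80,  -60,  -40,  -20,    0,   20,
         40,   60,   80,  100,  120,  140,  160,  180]))
foot ((649.2227172851562, 196.59449768066406), 45.76395034790039)
```

>>> step_arm --pt "6 2 -3 0 0" --pt "6 5 -7 0 0" --pt "6 8 -11 0 0" --pt "6 11 -15 0 0" --pt "6 12.4 -16.2 2 0" --pt "6 12.4 -16.2 6 0" --pt "6 12.4 -16.2 9 0" --pt "6 12.4 -16.2 9 0" --pt "6 12.4 -16.2 9 0" --pt "6 12.4 -16.2 9 0" --pt "6 12.4 -16.2 9 0"

```text
time: 10.0
tool_pos: [0.4464, -0.0131, 0.1645]
tcp_rot: [0.678, 3.065, 0.001]
wrist_force: [0.3, 1.0, -1.7]
width: 0.701
grip_force: 0.0
```

Run:
```python
from lens import *
grab('w5');z=np.load('w5.npz');P=wcloud(z);d=z['d'];print(z['pos'],z['rot'],bot.read_state()['width'])
rim(z)
a=P[(d>0)&(np.linalg.norm(P[...,:2]-[.443,-.013],axis=-1)<.016)&(P[...,2]>.097)&(P[...,2]<.106)]
print('top',len(a),a.mean(0),cv2.minEnclosingCircle((a[:,:2]*1e3).astype(np.float32)))
t=P[(d>0)&(abs(P[...,2]-.042)<.004)&(np.linalg.norm(P[...,:2]-[.484,-.031],axis=-1)<.08)]
print('rack',len(t),cv2.minAreaRect((t[:,:2]*1000).astype(np.float32)))
print(wproj(z,np.array([[.4428,-.013,.1],z['pos']+[0,0,.021]])))
save('c5',z['im'])
```

```text
[ 0.4464353  -0.01308137  0.16452724] [6.77524960e-01 3.06453564e+00 5.91676786e-04] 0.7003902487888356
ell [562.1 283.4] [32.1 38.2] C [0.638  0.1897 0.1073] lean 28.2 az -144.8 239
top 249 [ 0.44122944 -0.01214333  0.1008185 ] ((441.4665832519531, -12.37310791015625), 7.082196235656738)
rack 5534 ((483.43341064453125, -30.330337524414062), (52.88359069824219, 141.00607299804688), 66.31551361083984)
[[321.08837038 203.33962684]
 [323.32935302 261.38381094]]
```

View pics/c5.png

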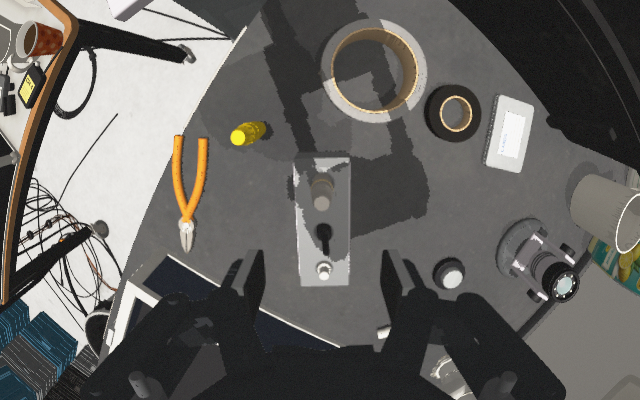

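The wrist view shows the fingers open astride the rack, with the adaptor at (322,190) between them. The plug is at (324,237) and the barrel at (323,270). I'll descend and grip.

>>> step_arm --pt "6 0.4 -0.1 3 0" --pt "6 0.4 -0.1 7 0" --pt "6 0.4 -0.1 10 0" --pt "6 0.4 -0.1 12 0" --pt "6 0.4 -0.1 12.8 0" --pt "6 0.4 -0.1 12.8 0" --pt "6 0.4 -0.1 12.8 0" --pt "3 0.4 -0.1 12.8 0" --pt "2.4 0.4 -0.1 12.8 0" --pt "1.5 0.4 -0.1 12.8 0" --pt "1 0.4 -0.1 12.8 0" --pt "1 0.4 -0.1 12.8 0" --pt "1 0.4 -0.1 12.8 0" --pt "1 0.4 -0.1 12.8 0" --force 25

```text
time: 11.45
tool_pos: [0.4417, -0.0124, 0.0357]
tcp_rot: [0.678, 3.066, 0.0]
wrist_force: [-0.9, -0.5, 6.2]
width: 0.216
grip_force: 24.9
```

Run:
```python
from lens import *
grab('w6');s=bot.read_state();print(s['tool_pos'],s['width'],s['grip_force'],s['wrist_force'])
A=np.zeros((3,3));b=np.zeros(3)
for t,uv in(('w1',(448.6,206.7)),('w4',(427.2,156.1)),('w5',(562.1,283.4))):
    o,r=wray(np.load(t+'.npz'),np.array(uv));M=np.eye(3)-np.outer(r,r);A+=M;b+=M@o
C=np.linalg.solve(A,b);print('tri',C)
for t,uv in(('w1',(448.6,206.7)),('w4',(427.2,156.1)),('w5',(562.1,283.4))): print(wproj(np.load(t+'.npz'),C)-uv)
im,d=bot.read_camera('scene');save('s2',cv2.resize(im[220:320,280:390],(660,600),interpolation=cv2.INTER_CUBIC))
```

```text
[ 0.44168701 -0.01236404  0.03562251] 0.21455859053623944 24.950688779354095 [-0.44652349 -0.39435278  6.45219744]
tri [0.64251958 0.19243727 0.10343621]
[0.07683344 0.14097917]
[ 0.04157423 -0.27862376]
[-0.14751745  0.07387768]
```

View pics/s2.png

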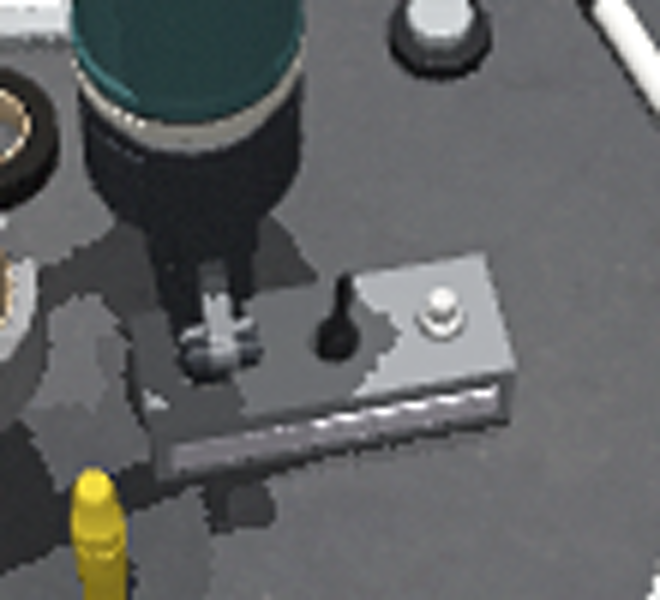

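The side view shows both fingers closed round the grey adaptor at the rack's left end, with the plug and barrel undisturbed. I'll draw it straight up.

>>> step_arm --pt "1 0 0 -0.5 0" --pt "1 0 0 -1.5 0" --pt "1 0 0 -2.5 0" --pt "1 0 0 -3.5 0" --pt "1 0 0 -5 0" --pt "1 0 0 -7 0" --pt "1 0 0 -9 0" --pt "1 0 0 -11 0" --pt "1 0 0 -12 0" --pt "1 0 0 -12 0" --pt "1 0 0 -12 0" --pt "1 0 0 -12 0" --pt "1 0 0 -12 0"

```text
time: 12.85
tool_pos: [0.4398, -0.0122, 0.1534]
tcp_rot: [-0.678, -3.065, 0.001]
wrist_force: [-1.6, 0.3, -1.9]
width: 0.215
grip_force: 24.7
```

```bash
cat > adp.py <<'E'
from h import *
def axis(n='scene',lo=None):
    s=bot.read_state();im,d=bot.read_camera(n);P=cloud(n,d)
    t=s['tool_pos'];m=(d>0)&(np.linalg.norm(P[...,:2]-t[:2],axis=-1)<.06)&(P[...,2]<t[2]+.016)&(P[...,2]>(t[2]-.05 if lo is None else lo))
    q=P[m]
    print('tcp',t.round(4),'w',round(s['width'],3),'g',round(s['grip_force'],1),'f',s['wrist_force'].round(1),n,len(q))
    if len(q)>20:
        c=q.mean(0);v=np.linalg.svd(q-c)[2][0];v*=np.sign(v[2]);k=np.linalg.norm(np.cross(q-c,v),axis=1)<.013;q=q[k]
        c=q.mean(0);v=np.linalg.svd(q-c)[2][0];v*=np.sign(v[2]);a=(q-c)@v
        print(' axis',v.round(3),'tilt',np.degrees(np.arccos(v[2])).round(1),'az',np.degrees(np.arctan2(v[1],v[0])).round(1),'low',(c+v*a.min()).round(4),'zmin',q[:,2].min().round(4))
    return im
E
python3 - <<'E'
from adp import *
axis('scene')
E
```

```text
tcp [ 0.4398 -0.0122  0.1534] w 0.215 g 24.7 f [-1.6  0.3 -1.9] scene 47
 axis [-0.057 -0.101  0.993] tilt 6.7 az -119.5 low [ 0.4371 -0.0159  0.1284] zmin 0.1284
```

>>> step_arm --pt "1 0.3 2 0 8" --pt "1 0.3 4.3 0 16" --pt "1 0.3 4.3 0 24" --pt "1 0.3 4.3 0 32" --pt "1 0.3 4.3 0 40" --pt "1 0.3 4.3 0 48" --pt "1 0.3 4.3 0 56" --pt "1 0.3 4.3 0 64" --pt "1 0.3 4.3 0 72" --pt "1 0.3 4.3 0 80" --pt "1 0.3 4.3 0 88" --pt "1 0.3 4.3 1 89" --pt "1 0.3 4.3 3 89" --pt "1 0.3 4.3 6 89" --pt "1 0.3 4.3 8 89" --pt "1 0.3 4.3 9.5 89" --pt "1 0.3 4.3 10.5 89" --pt "1 0.3 4.3 10.5 89" --pt "1 0.3 4.3 10.5 89" --pt "1 0.3 4.3 10.5 89"

```text
time: 14.9
tool_pos: [0.4571, 0.028, 0.0505]
tcp_rot: [2.633, 1.712, 0.002]
wrist_force: [-0.0, -0.4, -1.4]
width: 0.216
grip_force: 24.8
```

Run:
```python
from adp import *
print(bot.read_state()['tcp_rot'],bot.read_state()['q'].round(2))
im=axis('scene',.045)
im2=axis('top',.045)
save('s3',np.hstack([cv2.resize(im[220:320,270:370],(400,400),interpolation=cv2.INTER_CUBIC),cv2.resize(im2[180:260,350:430],(400,400),interpolation=cv2.INTER_CUBIC)]))
```

```text
[2.63276017e+00 1.71240094e+00 2.34869218e-03] [0.01 0.01 2.21 0.   0.92 0.42]
tcp [0.4571 0.028  0.0505] w 0.216 g 24.8 f [-0.  -0.4 -1.4] scene 166
 axis [-0.685  0.727  0.043] tilt 87.5 az 133.3 low [ 0.4802 -0.0294  0.0451] zmin 0.045
tcp [0.4572 0.028  0.0507] w 0.214 g 24.8 f [-0.3  0.6 -2.2] top 4
```

View pics/s3.png

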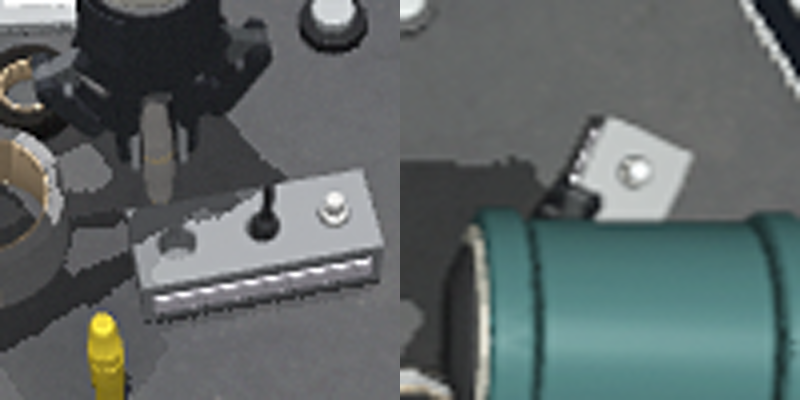

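The side view shows the adaptor hanging behind the rack's far face, at about (158,150) in the crop. I'll drag it against the rack edge to tilt it in the pads.

>>> step_arm --pt "1 -0.4 0 0 0" --pt "1 -0.7 0 0 0" --pt "1 -0.9 0 0 0" --pt "1 -1.1 0 0 0" --pt "1 -1.3 0 0 0" --pt "1 -1.5 0 0 0" --pt "1 -1.7 0 0 0" --pt "1 -1.9 0 0 0" --pt "1 -2.1 0 0 0" --pt "1 -2.3 0 0 0" --pt "1 -2.4 0 0 0" --pt "1 -2.4 0 0 0"

```text
time: 16.2
tool_pos: [0.4478, 0.007, 0.0505]
tcp_rot: [-2.635, -1.711, -0.006]
wrist_force: [1.6, 4.9, -0.1]
width: 0.216
grip_force: 25.2
```

>>> step_arm --pt "1 0 0 -1 0" --pt "1 0.5 0 -3 0" --pt "1 1 0 -6 0" --pt "1 1 0 -9 0" --pt "1 1 0 -11 0" --pt "1 1 0 -11 0" --pt "1 1 0 -11 0" --pt "1 1 0 -11 0"

```text
time: 17.0
tool_pos: [0.4491, 0.015, 0.1581]
tcp_rot: [-2.633, -1.711, 0.004]
wrist_force: [-0.2, -0.4, -2.1]
width: 0.212
grip_force: 25.1
```

Run:
```python
from adp import *
im=axis('scene')
grab('w7');z=np.load('w7.npz');print(z['pos'])
save('s4',np.hstack([cv2.resize(im[200:300,270:370],(400,400),interpolation=cv2.INTER_CUBIC),cv2.resize(z['im'][150:350,223:423],(400,400))]))
```

```text
tcp [0.4491 0.015  0.1581] w 0.212 g 25.1 f [-0.2 -0.4 -2.1] scene 32
 axis [-0.064 -0.317  0.946] tilt 18.9 az -101.5 low [0.451  0.0248 0.1457] zmin 0.145
[0.4490133  0.01506762 0.15786909]
```

View pics/s4.png

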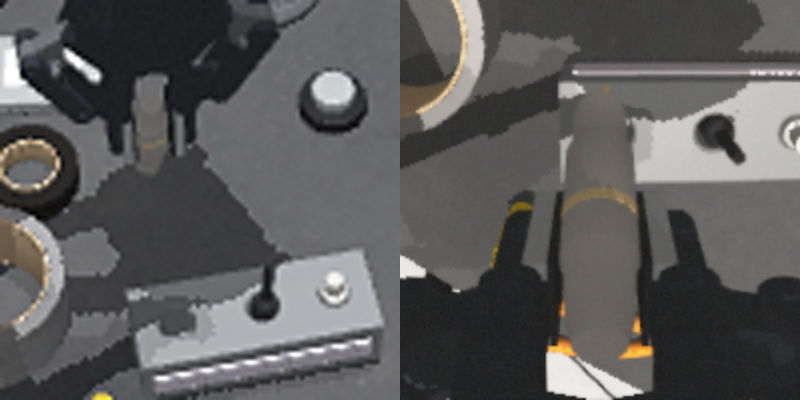

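Both crops show the adaptor still gripped and now tilted, with the pin end towards tool +x. I'll measure the tilt precisely from the wrist depth.

```bash
cat >> adp.py <<'E'
def wtilt(z,show=True):
    Rt=R.from_rotvec(z['rot']).as_matrix();Q=(wcloud(z)-z['pos'])@Rt
    m=(z['d']>0)&(abs(Q[...,1])<.013)&(abs(Q[...,0])<.045)&(Q[...,2]>-.085)&(Q[...,2]<.045)
    q=Q[m]
    for _ in range(4):
        s=q[abs(q[:,1]-np.median(q[:,1]))<.003]
        A=np.polyfit(s[:,2],s[:,0],1);r=s[:,0]-np.polyval(A,s[:,2])
        q=q[abs(q[:,0]-np.polyval(A,q[:,2]))<.012]; s=s[abs(r)<max(.002,2*np.std(r))]
    A=np.polyfit(s[:,2],s[:,0],1);r=s[:,0]-np.polyval(A,s[:,2]);B=np.polyfit(s[:,2],s[:,1],1)
    th=np.arctan(A[0])
    print('tool: tilt',np.degrees(th).round(1),'side',np.degrees(np.arctan(B[0])).round(1),'res',r.std().round(4),'surf x@z=-.04',np.polyval(A,-.04).round(4),'axis x@-.04',(np.polyval(A,-.04)-.0095/np.cos(th)).round(4),'z range',np.percentile(q[:,2],[0.5,99.5]).round(4),'ymed',np.median(q[:,1]).round(4))
    h=[(k,len(b),b[:,0].max().round(4),b[:,1].min().round(4),b[:,1].max().round(4)) for k in np.arange(-.08,.045,.01) for b in [q[(q[:,2]>k)&(q[:,2]<k+.01)]] if len(b)]
    if show: [print(np.round(x,4).tolist()) for x in h]
E
python3 -c "
from adp import *
wtilt(np.load('w7.npz'))"
```

```text
tool: tilt 17.0 side -0.0 res 0.0017 surf x@z=-.04 0.0099 axis x@-.04 -0.0001 z range [-0.0718  0.0145] ymed -0.0001
[-0.08, 67.0, 0.0112, -0.0122, 0.0124]
[-0.07, 1298.0, 0.0121, -0.013, 0.013]
[-0.06, 1398.0, 0.0116, -0.013, 0.0129]
[-0.05, 1049.0, 0.0122, -0.0129, 0.013]
[-0.04, 765.0, 0.0149, -0.013, 0.013]
[-0.03, 543.0, 0.0173, -0.0129, 0.0129]
[-0.02, 401.0, 0.0204, -0.0095, 0.0089]
[-0.01, 233.0, 0.0208, -0.0094, 0.0088]
[-0.0, 262.0, 0.0239, -0.0083, 0.0072]
[0.01, 110.0, 0.0248, -0.0084, 0.0073]
[0.02, 16.0, 0.0239, -0.0044, 0.0026]
```

Run:
```python
from adp import *
z=np.load('w7.npz');Rt=R.from_rotvec(z['rot']).as_matrix();Q=(wcloud(z)-z['pos'])@Rt
m=(z['d']>0)&(abs(Q[...,1])<.003)&(abs(Q[...,0])<.04)&(Q[...,2]>-.1)&(Q[...,2]<.05)
q=Q[m]
for k in np.arange(-.09,.045,.006):
    b=q[(q[:,2]>k)&(q[:,2]<k+.006)]
    if len(b): print(round(k+.003,3),len(b),np.percentile(b[:,0],[5,25,50,75,95]).round(4))
```

```text
-0.069 116 [-0.0043 -0.002  -0.0004  0.0007  0.0016]
-0.063 373 [-0.0096 -0.0059  0.0013  0.0028  0.0041]
-0.057 182 [0.0037 0.0045 0.005  0.0055 0.0065]
-0.051 150 [0.0058 0.0065 0.007  0.0076 0.0082]
-0.045 168 [0.0078 0.0086 0.0096 0.0104 0.0111]
-0.039 118 [0.0107 0.0112 0.0117 0.0122 0.0127]
-0.033 117 [0.0119 0.0129 0.0134 0.014  0.0146]
-0.027 96 [0.0138 0.0144 0.0148 0.0152 0.0158]
-0.021 98 [0.0151 0.016  0.0164 0.0168 0.0176]
-0.015 76 [0.0172 0.0177 0.0181 0.0185 0.0191]
-0.009 62 [0.0187 0.0191 0.0194 0.02   0.0204]
-0.003 53 [0.0191 0.0195 0.0198 0.0203 0.0207]
0.003 65 [0.0203 0.0208 0.0212 0.0217 0.0221]
0.009 62 [0.0219 0.0222 0.0227 0.0233 0.0237]
0.015 25 [0.0233 0.0235 0.0239 0.0241 0.0247]
0.021 14 [0.0223 0.0228 0.0231 0.0232 0.0238]
0.027 4 [0.023  0.023  0.0232 0.0234 0.0234]
```

Tilt is about 16.5° and the pins sit at tool (+20.7, 0, +26) mm. I'll carry it above the camera, twisting 31°.

>>> step_arm --pt "1 0 0 -3 0" --pt "1 0 0 -6.5 0" --pt "1 1.5 0.6 -6.5 4" --pt "1 4 1.6 -6.5 8" --pt "1 7 2.9 -6.5 12" --pt "1 10 4.1 -6.5 16" --pt "1 13 5.3 -6.5 20" --pt "1 16 6.5 -6.5 24" --pt "1 18.5 7.6 -6.5 28" --pt "1 20.5 8.4 -6.5 31" --pt "1 21 8.6 -6.5 31" --pt "1 21 8.6 -6.5 31" --pt "1 21 8.6 -6.5 31" --pt "1 21 8.6 -6.5 31"

```text
time: 18.5
tool_pos: [0.6135, 0.1714, 0.2244]
tcp_rot: [2.996, 0.946, -0.002]
wrist_force: [-0.6, -0.5, -1.1]
width: 0.217
grip_force: 25.1
```

Run:
```python
from adp import *
from lens import rim
grab('w8');z=np.load('w8.npz');print(z['pos'],z['rot'])
wtilt(z,False); 
try: rim(z)
except Exception as e: print(e)
im,d=bot.read_camera('scene')
save('s5',np.hstack([cv2.resize(im[110:230,275:395],(400,400),interpolation=cv2.INTER_CUBIC),cv2.resize(z['im'][100:300,223:423],(400,400))]))
```

```text
[0.61351623 0.17136892 0.22443038] [ 2.99566134e+00  9.45799425e-01 -1.51519540e-03]
tool: tilt 17.0 side -0.0 res 0.0017 surf x@z=-.04 0.0097 axis x@-.04 -0.0002 z range [-0.0718  0.0146] ymed -0.0002
ell [321.9 147.5] [45.4 50.4] C [0.6451 0.1941 0.1101] lean 4.7 az -126.8 494
```

View pics/s5.png

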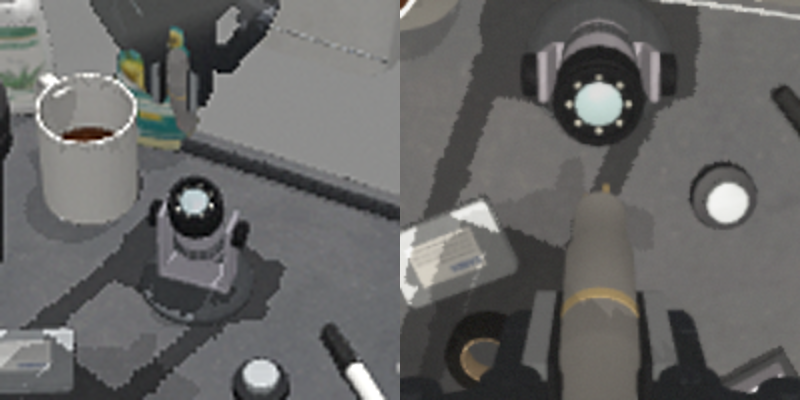

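The wrist crop shows the adaptor's pins at (605,185), pointing straight at the lens at (599,104), with the fork level and symmetric. I'll triangulate the lens glass from the different views to firm up the lean.

Run:
```python
from lens import *
pts=[];S={}
for t,C in(('w1',(448.6,206.7)),('w4',(427.2,156.1)),('w8',(322.5,152)),('w5',(562.1,283.4))):
    z=np.load(t+'.npz');im=z['im'];u0,v0=int(C[0])-30,int(C[1])-30
    c=cv2.resize(im[v0:v0+60,u0:u0+60],None,fx=6,fy=6,interpolation=cv2.INTER_CUBIC).astype(int)
    m=((c[...,1]-c[...,0]>8)&(c[...,1]>110)).astype(np.uint8)
    n,l,st,cc=cv2.connectedComponentsWithStats(m)
    k=[i for i in range(1,n) if st[i,4]>400];i=min(k,key=lambda i:np.linalg.norm(cc[i]-180))
    cn=max(cv2.findContours((l==i).astype(np.uint8),0,cv2.CHAIN_APPROX_NONE)[0],key=len);e=cv2.fitEllipse(cn)
    uv=(np.array(e[0])+.5)/6-.5+[u0,v0]; pts.append((t,uv)); print(t,uv.round(2),np.array(e[1])/6,round(e[2]),st[i,4])
def tri(L):
    A=np.zeros((3,3));b=np.zeros(3)
    for t,uv in L:
        o,r=wray(np.load(t+'.npz'),uv);M=np.eye(3)-np.outer(r,r);A+=M;b+=M@o
    X=np.linalg.solve(A,b);print([x[0] for x in L],X.round(4),'err',[(wproj(np.load(t+'.npz'),X)-uv).round(1).tolist() for t,uv in L])
    v=X-np.array([.6495,.1972,.072]);print('  lean',np.degrees(np.arctan2(np.hypot(v[0],v[1]),v[2])).round(1),'az',np.degrees(np.arctan2(v[1],v[0])).round(1),np.linalg.norm(v).round(4))
tri(pts);tri(pts[:3]);tri(pts[1:3])
for t in('w4','w8'):
    z=np.load(t+'.npz');P=wcloud(z);f=P[(z['d']>0)&(np.linalg.norm(P[...,:2]-[.65,.197],axis=-1)<.056)&(P[...,2]>.0045)&(P[...,2]<.02)]
    print('foot',cv2.minEnclosingCircle((f[:,:2]*1e3).astype(np.float32)))
```

```text
w1 [449.27 207.74] [14.4901034  15.25256475] 26 5825
w4 [427.64 156.11] [20.02362442 20.86424255] 8 10144
w8 [321.83 152.51] [20.06134542 24.09518687] 94 11490
w5 [564.18 285.77] [12.27630615 18.98216629] 37 5497
['w1', 'w4', 'w8', 'w5'] [0.6418 0.1913 0.1102] err [[-0.0, -0.1], [-0.1, -0.3], [0.5, -0.2], [0.2, 0.0]]
  lean 14.3 az -142.4 0.0394
['w1', 'w4', 'w8'] [0.6417 0.1913 0.1107] err [[0.1, 0.0], [0.1, -0.3], [0.4, -0.0]]
  lean 14.2 az -142.8 0.04
['w4', 'w8'] [0.6417 0.1913 0.111 ] err [[0.2, -0.3], [0.4, -0.0]]
  lean 14.1 az -142.9 0.0402
foot ((650.363037109375, 196.8356475830078), 45.76382827758789)
foot ((650.31689453125, 197.4178924560547), 46.158172607421875)
```

>>> step_arm --pt "1 0.3 0 1 0" --pt "1 0.3 0 2 0" --pt "1 0.3 0 3 0" --pt "1 0.3 0 4 0" --pt "1 0.3 0 4.5 0" --pt "1 0.3 0 4.8 0" --pt "1 0.3 0 4.8 0" --pt "1 0.3 0 4.8 0" --pt "1 0.3 0 4.8 0" --pt "1 0.3 0 4.8 0"

```text
time: 19.6
tool_pos: [0.6172, 0.1741, 0.1773]
tcp_rot: [2.996, 0.946, 0.002]
wrist_force: [0.1, 0.2, -1.6]
width: 0.216
grip_force: 25.1
```

Run:
```python
from adp import *
from scipy.spatial.transform import Rotation as R
grab('w9');z=np.load('w9.npz');wtilt(z,False)
Rt=R.from_rotvec(z['rot']).as_matrix();pin=z['pos']+Rt@[.0207,0,.026];top=pin-Rt@(.095*np.array([np.sin(.288),0,np.cos(.288)]))
print('tcp',z['pos'],'pin',pin)
L=np.array([.6415,.1912,.1115])
for lean in(14.5,17,20):
    a=np.radians(lean);az=np.radians(-144);n=np.array([np.sin(a)*np.cos(az),np.sin(a)*np.sin(az),np.cos(a)])
    L=np.array([.650,.1972,.072])+.042*n;v=pin-L;print(lean,'out',(v@n).round(4),'off',(v-(v@n)*n).round(4))
im,d=bot.read_camera('scene');c=bot.calibration('scene');K=np.array(c['mtx']);Rc=rot(c['orientation'])
def pr(p): q=(np.asarray(p)-c['origin'])@Rc; return np.array([K[0,2]-K[0,0]*q[...,0]/q[...,2],K[1,2]+K[1,1]*q[...,1]/q[...,2]]).T
uv=pr(np.array([pin,top,[.6417,.1913,.1107]]));print('scene uv',uv.round(1),'crop',((uv-[295,110])*6).round(),'wrist pin',wproj(z,pin))
P=cloud('scene',d);print('pins depth pts',P[int(uv[0,1])-6:int(uv[0,1])+3:2,int(uv[0,0])].round(3).tolist())
w=z['im'][120:220,273:373]
save('s6',np.hstack([cv2.resize(im[110:210,295:360],(390,600),interpolation=cv2.INTER_CUBIC),cv2.resize(w,(400,600))]))
```

```text
tool: tilt 17.1 side -0.0 res 0.0017 surf x@z=-.04 0.0097 axis x@-.04 -0.0002 z range [-0.0719  0.0146] ymed 0.0002
tcp [0.61716709 0.17406831 0.17732931] pin [0.63413901 0.18596402 0.15134978]
14.5 out 0.0397 off [0.0007 0.0008 0.0003]
17 out 0.0396 off [0.0034 0.0028 0.0013]
20 out 0.0392 off [0.0066 0.0051 0.003 ]
scene uv [[332.1 161.1]
 [328.4 141.5]
 [333.3 169.8]] crop [[223. 307.]
 [200. 189.]
 [230. 359.]] wrist pin [322.41038711 195.49505764]
pins depth pts [[0.614, 0.159, 0.206], [0.623, 0.171, 0.184], [0.626, 0.176, 0.172], [0.626, 0.175, 0.166], [0.649, 0.207, 0.118]]
```

View pics/s6.png

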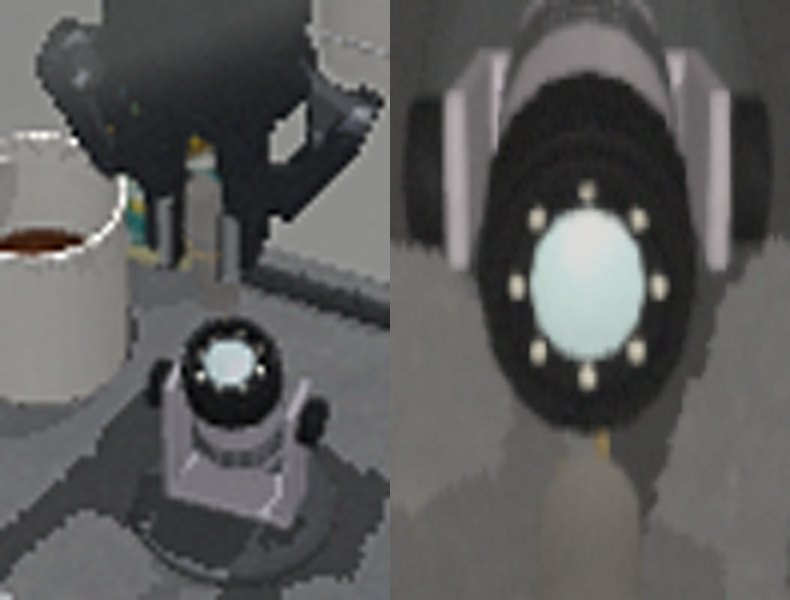

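The left half shows the adaptor hanging just above the camera, in line with it. The right half shows the LED ring at about (588,285) and the pins at (601,435). The LED ring's aspect gives a lean of about 16°, which matches the adaptor's tilt, so I'll make a small centring shift and settle.

>>> step_arm --pt "1 -0.2 0 0.1 0" --pt "1 -0.2 0 0.1 0" --pt "1 -0.2 0 0.1 0" --pt "1 -0.2 0 0.1 0" --pt "1 -0.2 0 0.1 0" --pt "1 -0.2 0 0.1 0" --pt "1 -0.2 0 0.1 0" --pt "1 -0.2 0 0.1 0" --pt "1 -0.2 0 0.1 0" --pt "1 -0.2 0 0.1 0"

```text
time: 20.7
tool_pos: [0.6152, 0.1728, 0.1757]
tcp_rot: [2.996, 0.946, 0.0]
wrist_force: [0.8, 0.5, -1.8]
width: 0.212
grip_force: 25.1
```

Run:
```python
from adp import *
s=bot.read_state();Rt=R.from_rotvec(s['tcp_rot']).as_matrix();pin=s['tool_pos']+Rt@[.0207,0,.026]
for lean in(14.5,16,18):
    a=np.radians(lean);az=np.radians(-144);n=np.array([np.sin(a)*np.cos(az),np.sin(a)*np.sin(az),np.cos(a)])
    L=np.array([.650,.1972,.072])+.042*n;v=pin-L;print(lean,'out',(v@n).round(4),'off',(v-(v@n)*n).round(4))
print(s['width'],s['grip_force'],abs(s['joint_vel']).max())
print(bot.finish_job())
```

```text
14.5 out 0.0387 off [-0.0015 -0.0006 -0.0004]
16 out 0.0387 off [0.0001 0.0006 0.0001]
18 out 0.0386 off [0.0023 0.0021 0.001 ]
0.21155531913077322 25.093117654323578 0.002169477475204729
the job is handed in; nothing more can be done
None
```

I've handed the job in: the lamp button was pressed right down, and the long adaptor is held in the gripper with its pins about 39 mm from the lens, within about 3 mm of the view line by my measurements. No verdict came back.

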